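Rock the seesaw gate over and feed the capacitors down the other chute

ROBOT

A 6-joint arm with a two-finger parallel gripper is mounted at the origin on a cart in front of the work surface, level with it; the furniture and walls round the work are solid. World frame = base frame: x ahead of the robot, y to its left, z up, the work surface at z = 0. Lengths are in m, angles in rad, forces in N, time in s.
With the tool pointing down it reaches from about 0.35 to 0.975 m from the base axis. Payload 4.9 kg.
Tool frame: the origin (TCP) lies at the very end of the fingers, on their centre line; the grasp point (between the pads) lies 19 mm behind it; z points along the fingers, y is the line along which they close (so a half turn about z gives the same grasp; the last joint's range is limited). The gripper opens to 85 mm and grips with 20 to 120 N. Pads are 22 mm wide; open, the fingers measure 114 mm over their backs; the gripper's body (76 mm by 85 mm) begins 54 mm behind the grasp point. The pads swing forward as they close: fully open they stand 13 mm farther back than shut.
Start: joints at [1.063, 0.053, 1.613, -0, 1.476, -0.119], TCP at [0.237, 0.578, 0.231] pointing down, gripper open.
Joint ranges: [-3.01, 3.01], [-1.01, 2.22], [0.06, 2.58], [-1.02, 4.17], [0.09, 2.62], [-3.14, 3.14]. Speed limits (rad/s): [2.57, 2.57, 3.14, 3.14, 3.14, 3.14].

INTERFACE

Orientations are given as a unit quaternion [w, x, y, z].
In Python, from plant import * gives the robot as it stands.
- The arm moves only by the tool jog_arm, never from a script. Its argument "moves" is a list that holds one entry, the list of rows, each a list of 7 numbers: the finger opening in cm, from 0 to 8.54, then the shift along the tool's x, y, z in cm, then the turn, a rotation vector about the tool's x, y, z in rad. A call has 1 to 20 rows; each row shifts and turns the commanded pose from where the row before left it, along the tool's axes as they then stand; what a row does not reach is not made up. A row lasts 1/12 s, in which the tool goes at most 41.7 mm and 7.16 degrees, less where a joint would pass 70% of its speed; a pose out of reach is approached as far as the arm can. A call is refused whole if a number of a shift passes 4.17 or a number of a turn 0.125, either way. A call with a gripper value outside its range is refused whole. The fingers move at their own pace and stop on an object; the grip force is fixed at half the most. Time passes only in rows, so rows that do not move let the fingers close. It gives the time, the measured TCP pose, the force, the opening and the grip force at its end, in the units of the state.
- state(): the state, without advancing time (a new reading comes with each control period).
- grab_frame(name): name is "scene" or "top" or "wrist"; returns a dict with "color" (400x640x3 uint8, blue, green, red), "depth" (400x640 float32, m along the optical axis (not along the pixel's ray), 0 where there is no reading), "fx", "fy", "cx", "cy" (pixels), "R" (3x3) and "t" (3): a world point X has camera coordinates R X + t. Camera axes: x right, y down, z forward; pixel columns grow to the right and rows downward; lengths in m; the calibration is good to about 2 mm. A picture is of the moment at which its call begins.
- job_done(): hands the job in; it is judged then, once.
Trained networks look in a picture, given as the dict that the camera call returned (one of the last four; its "shot" number tells which), for a name from the list of things; names that differ only in an ending like _2 or _b are one class to them, and where a whole thing is asked for, a point or a joint stands for the part that bears it (a point fixed in the world has none). Each returns a list of dicts, best first, with "p" (0 to 1); they miss things now and then, are a little off and sometimes report something else, mostly with a low value. They report only what shows in the picture. A call takes as long as a camera call.
- recognise(name, picture): "rect" ([centre column, centre row, width, height] in pixels, round what is visible of it).
- regions_of(name, picture): "pixels" (400x640 bool, what is visible of it) and "rect" ([centre column, centre row, width, height] in pixels, round what is visible of it).
The state is a dict: "time": time; "joint_pos": joint angles; "joint_vel": joint speeds; "joint_efforts": joint torques, N m; "tool_pos": TCP position; "tool_rot": TCP orientation; "contact_force": force on the tool from outside, world axes, zero at the start; "ft_torque": the same for the moment, N m; "gripper_width": opening from 0.0 (shut) to 1.0 (fully open); "grasp_force": force on a finger pad.
Only numpy, scipy, OpenCV 4.12 (cv2) and the standard library are available. Lean on these libraries where they do the work, as an engineer would, in place of code of your own. Each camera call takes 0.05 s, during which the arm holds its last target. There are 200 camera calls.

TASK

The red seesaw gate of the capacitor sorter stands tipped towards one of its two chutes. With the fingertips press its raised paddle down so that the gate rocks over and stays tipped towards the other chute, then push both black capacitors along the feed shelf over its edge, so that they drop on the gate and roll down that other chute to its end. Pick nothing up, and leave the mouse, the relay and the transformer where they are.

Things in the scene. Friction and masses are not known exactly. Their poses are not given: they have to be found in the camera images.
- chute: capacitor sorter of aluminium sheet, fixed; origin on the bench under the gate's pivot, z up. Its front, a clear panel at x -38 mm, faces -x. Level feed shelf on the +y side: top z 134 mm, from the drop edge y 22 to an end lip y 184 (to z 143), 68 mm wide inside (x -34 to 34), side walls to z 152. Backstop plate past the drop at y -24, to z 164.
- gate (a joint): tilt of the red gate about the sorter's x axis through the pivot (89 mm above the bench), rad, -0.35 to 0.35. Positive: +y side raised, parts roll down the -y chute; negative: the other way. Top-heavy, no spring: once past 0 it falls to the other stop by itself; under 1 N on a paddle moves it. A paddle pressed down tips it to the chute whose end plate has its colour.
- pad_left (a point): centre of the top of the blue paddle (x 36 by y 38 mm, 7 thick), on the +y arm of the gate, in front of the clear panel; in the gate's frame at x -82, y 58, z 27 mm from the pivot. Top about 134 mm above the bench when raised, 94 when down.
- pad_right (a point): centre of the top of the yellow paddle, the same on the -y arm of the gate (y -58 mm from the pivot). About 134 mm above the bench when raised, 94 when down.
- lane_left (a point): end of the +y chute (blue end plate, under the feed shelf): a point on the sorter at y 150, z 47 mm, where a capacitor comes to rest.
- lane_right (a point): end of the -y chute (yellow end plate): a point on the sorter at y -150, z 47 mm, where a capacitor comes to rest.
- capacitor_a: black capacitor nearer the drop edge, 36 mm across, 64 long (leads to 70), 70 to 110 g, lying on the feed shelf across it; rolls along the sorter's y. Origin on its axis at the end face nearer the robot, 152 mm above the bench at the start; its z runs along the can, parallel to the sorter's x.
- capacitor_b: the same capacitor, lying behind capacitor_a, 42 to 70 mm further from the drop edge; at least 48 mm of free shelf between it and the end lip.
- mouse: black computer mouse, 62 x 123 x 40 mm, origin under its centre; a bystander.
- relay: small grey relay, 22 x 29 x 34 mm, origin under its centre; a bystander.
- transformer: small transformer with yellow winding, 46 x 58 x 48 mm, origin under its centre; a bystander.

How it is judged:
By the outcome, as a careful person would: the job done as asked, in the order asked, and still so for the second after the job is handed in, with the robot touching nothing.
It also fails if it takes over 40 s, if anything falls off the work surface, if the arm or the gripper's body presses on something with over 40 N, if the wrist force passes 120 N, or if a joint passes its speed limit or range.

## Working session

There is one attempt and no reset: what is moved stays moved. The work goes in short steps, Python scripts to look and compute and a tool call to move; the robot and the scene stay as the last step left them, time stands still between calls to the robot, and variables do not carry over. Pictures are saved under pics/ and viewed, at most 10 in all, crops included, and the job is handed in when it is done.

Besides the shell and the picture viewer there is one more tool, called after "Emit:" by a JSON object that holds its "method" and its "body", one argument or row to a line. jog_arm: Moves the arm, as the interface text tells. Its arguments: {"type":"object","properties":{"moves":{"type":"array"}},"required":["moves"]}

```bash
mkdir -p pics
cat > h.py <<'E'
from plant import *
import numpy as np, cv2
def pts(f,mask):
    d=f["depth"]; m=mask&(d>0); v,u=np.nonzero(m); z=d[m]
    c=np.c_[(u-f["cx"])/f["fx"]*z,(v-f["cy"])/f["fy"]*z,z]
    return (c-f["t"])@f["R"]
E
python3 - <<'E'
from h import *
s=state(); print(s["time"],s["tool_pos"],s["tool_rot"])
fs={n:grab_frame(n) for n in("scene","top")}
for n,f in fs.items():
    cv2.imwrite(f"pics/{n}0.png",f["color"])
    for k in("chute","gate","pad_left","pad_right","capacitor_a","mouse","relay","transformer"):
        for r in regions_of(k,f)[:3]:
            if r["p"]<.2: continue
            P=pts(f,r["pixels"]); print(n,k,round(r["p"],2),np.round(r["rect"]),P.shape[0] and np.round(np.r_[np.median(P,0),np.percentile(P,2,axis=0),np.percentile(P,98,axis=0)],3))
E
```

```text
0.0 [0.23661468 0.57780723 0.23004963] [-3.09302796e-04  1.93165854e-01  9.81165573e-01 -9.87360119e-04]
scene chute 0.93 [386. 239. 154. 125.] [ 0.504 -0.394  0.064  0.439 -0.549  0.011  0.593 -0.179  0.152]
scene gate 0.74 [372. 232.  77.  50.] [ 0.46  -0.365  0.098  0.42  -0.43   0.067  0.553 -0.288  0.139]
scene pad_left 0.97 [374. 232.  74.  49.] [ 0.46  -0.372  0.098  0.42  -0.43   0.068  0.546 -0.292  0.139]
scene pad_left 0.63 [364. 195.  29.  21.] [ 0.531 -0.322  0.159  0.505 -0.337  0.139  0.571 -0.278  0.17 ]
scene capacitor_a 0.81 [364. 197.  28.  20.] [ 0.53  -0.324  0.16   0.506 -0.337  0.141  0.561 -0.297  0.17 ]
scene capacitor_a 0.74 [347. 189.  26.  17.] [ 0.534 -0.27   0.162  0.515 -0.286  0.128  0.638 -0.22   0.17 ]
scene mouse 0.83 [268. 251.  30.  31.] [ 0.377 -0.146  0.027  0.352 -0.172  0.002  0.439 -0.096  0.038]
scene relay 0.74 [278. 222.  13.  12.] [ 0.524 -0.054  0.019  0.513 -0.063  0.     0.541 -0.022  0.035]
scene transformer 0.54 [264. 201.  21.  15.] [0.614 0.071 0.032 0.595 0.055 0.001 0.646 0.104 0.049]
top gate 0.82 [370. 207.  58.  60.] [ 0.478 -
[... 181 characters left out ...]
207.  58.  60.] [ 0.479 -0.373  0.094  0.423 -0.426  0.002  0.558 -0.289  0.141]
top capacitor_a 0.9 [350. 180.  20.  26.] [ 0.537 -0.31   0.167  0.507 -0.331  0.136  0.569 -0.291  0.172]
top capacitor_a 0.69 [332. 177.  19.  29.] [ 0.544 -0.259  0.167  0.516 -0.279  0.15   0.576 -0.239  0.173]
top mouse 0.85 [276. 247.  37.  39.] [ 0.402 -0.124  0.031  0.357 -0.166  0.009  0.451 -0.079  0.04 ]
top relay 0.49 [370. 206.  57.  58.] [ 0.491 -0.372  0.094  0.427 -0.425  0.009  0.557 -0.289  0.146]
top relay 0.46 [247. 197.  15.  19.] [ 0.526 -0.048  0.033  0.514 -0.059 -0.     0.541 -0.031  0.039]
top transformer 0.74 [197. 164.  24.  27.] [0.621 0.08  0.044 0.596 0.059 0.    0.65  0.107 0.052]
```

Run:
```python
from h import *
f=grab_frame("top"); g=grab_frame("scene")
a=cv2.resize(f["color"][140:260,270:430],None,fx=4.5,fy=4.5)[:540]
b=cv2.resize(g["color"][160:310,290:480],None,fx=4,fy=4)
cv2.imwrite("pics/a.png",a);cv2.imwrite("pics/b.png",b)
for n,F in(("top",f),("scene",g)):
    hsv=cv2.cvtColor(F["color"],cv2.COLOR_BGR2HSV).astype(int);H,S,V=hsv[...,0],hsv[...,1],hsv[...,2]
    box=np.zeros(H.shape,bool);box[150:310,310:480]=1
    for k,m in(("blue",(H>95)&(H<130)),("yellow",(H>18)&(H<35)),("red",(H<8)|(H>172))):
        m=(m&(S>110)&(V>60)&box).astype(np.uint8)
        c,l,st,ce=cv2.connectedComponentsWithStats(m)
        for i in range(1,c):
            if st[i,4]>25:
                P=pts(F,l==i); print(n,k,ce[i].round(),st[i,4],np.round(np.r_[np.median(P,0),np.percentile(P,4,axis=0),np.percentile(P,96,axis=0)],3))
```

```text
top blue [348. 215.] 234 [ 0.459 -0.303  0.134  0.441 -0.319  0.125  0.476 -0.287  0.141]
top yellow [437. 155.] 111 [ 0.638 -0.558  0.007  0.629 -0.6   -0.001  0.655 -0.516  0.011]
top yellow [439. 205.] 280 [ 0.498 -0.542  0.044  0.465 -0.566  0.002  0.528 -0.532  0.06 ]
top yellow [375. 212.] 51 [ 0.466 -0.365  0.135  0.459 -0.375  0.126  0.471 -0.356  0.138]
top yellow [391. 226.] 245 [ 0.438 -0.409  0.094  0.421 -0.444 -0.001  0.461 -0.393  0.1  ]
top red [367. 186.] 101 [ 0.538 -0.354  0.095  0.516 -0.362  0.092  0.56  -0.346  0.099]
top red [377. 188.] 168 [ 0.534 -0.381  0.085  0.512 -0.393  0.08   0.555 -0.369  0.092]
top red [390. 193.] 187 [ 0.525 -0.415  0.072  0.501 -0.428  0.067  0.548 -0.403  0.078]
top red [398. 239.] 65 [ 0.411 -0.428  0.069  0.394 -0.459 -0.001  0.42  -0.41   0.085]
top red [461. 250.] 157 [ 0.387 -0.609  0.01   0.362 -0.646 -0.002  0.395 -0.537  0.015]
scene blue [344. 215.] 165 [ 0.454 -0.307  0.133  0.439 -0.323  0.126  0.47  -0.29   0.139]
scene blue [326. 219.] 95 [ 0.569 -0.187  0.05   0.545 -0.193  0.04   0.587 -0.181  0.058]
scene yellow [381. 247.] 223 [ 0.434 -0.413  0.093  0.419 -0.429  0.086  0.455 -0.394  0.099]
scene yellow [448. 277.] 200 [ 0.49  -0.545  0.044  0.459 -0.556  0.021  0.528 -0.534  0.06 ]
scene red [404. 241.] 70 [ 0.533 -0.423  0.071  0.515 -0.431  0.067  0.546 -0.412  0.075]
scene red [379. 266.] 30 [ 0.407 -0.427  0.067  0.379 -0.44   0.049  0.419 -0.412  0.083]
scene red [385. 284.] 93 [ 0.385 -0.454  0.036  0.354 -0.466 -0.001  0.477 -0.411  0.072]
```

View pics/a.png

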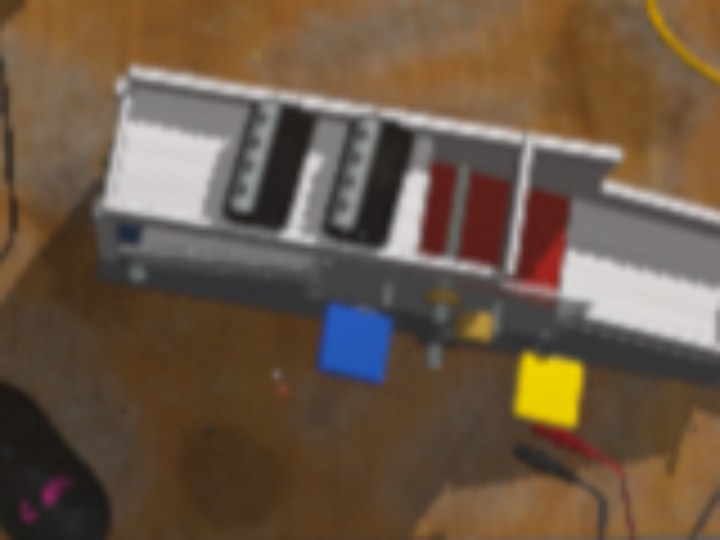

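View pics/b.png

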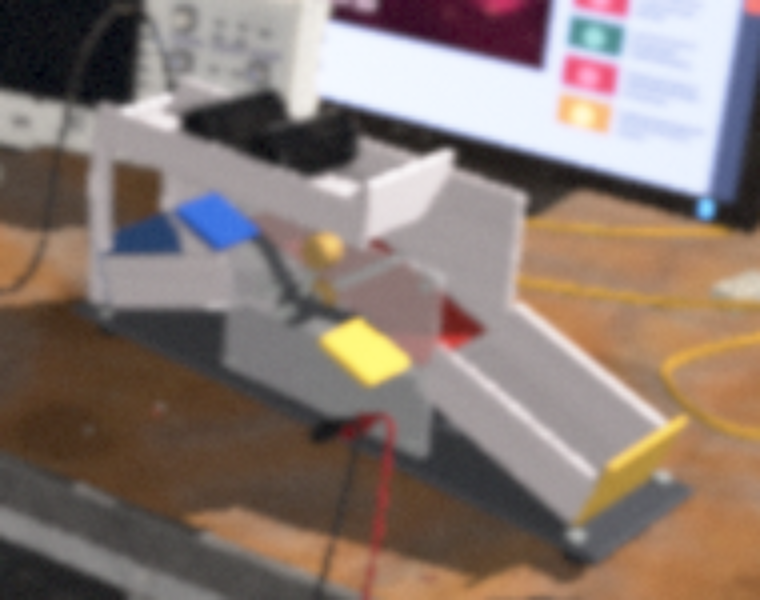

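Run:
```python
from h import *
F=grab_frame("top"); 
P=pts(F,np.ones((400,640),bool))
bx=(P[:,0]>.4)&(P[:,0]<.66)&(P[:,1]>-.6)&(P[:,1]<-.15)
P=P[bx]
W=P[(P[:,2]>.146)&(P[:,2]<.156)]
yaw=0
from scipy.optimize import minimize
# walls: local x=+-35ish ; cost fit: two walls
def cost(p):
    yaw,x0=p; lx=(W[:,0]-.53)*np.cos(yaw)+(W[:,1]+.35)*np.sin(yaw)-x0
    return np.minimum(np.abs(np.abs(lx)-.0355),.008).sum()
best=min((minimize(cost,[a,b],method="Nelder-Mead",options=dict(initial_simplex=[[a,b],[a+.02,b],[a,b+.004]])) for a in np.arange(-.3,-.05,.03) for b in np.arange(-.03,.04,.01)),key=lambda r:r.fun)
print(best.x,best.fun,len(W))
yaw,x0=best.x; c,s=np.cos(yaw),np.sin(yaw); R=np.array([[c,-s],[s,c]])
bl,ye=np.array([.4587,-.303]),np.array([.440,-.411])
o=(bl+ye)/2-R@[-.082,-.00925]
print("paddle yaw",np.arctan2(-(bl-ye)[0],(bl-ye)[1]),"origin",o, "x0 lane origin local", ((np.array([.53,-.35])-o)@R)[0]+x0)
L=np.c_[(P[:,:2]-o)@R,P[:,2]]
def rng(m,n): print(n,m.sum(),np.percentile(L[m],[3,50,97],axis=0).round(3).tolist())
i=abs(L[:,0])<.025
rng(i&(L[:,2]>.155)&(L[:,1]<0),"backstop")
rng(i&(abs(L[:,2]-.134)<.004)&(L[:,1]>0),"shelf")
k=i&(L[:,2]>.16)&(L[:,1]>.0)
h,e=np.histogram(L[k,1],np.arange(.02,.19,.004)); print(dict(zip(e.round(3),h)))
for m,n in((k&(L[:,2]>.166),"capstop"),): 
    h,e=np.histogram(L[m,1],np.arange(.02,.19,.004)); print(dict(zip(e.round(3),h)))
rng((L[:,2]>.166)&(L[:,1]>0),"captop")
S=pts(grab_frame("scene"),np.ones((400,640),bool)); S=np.c_[(S[:,:2]-o)@R,S[:,2]]
m=(abs(S[:,1])<.25)&(S[:,0]>.06)&(S[:,0]<.3)&(S[:,2]>.08); print("behind",np.percentile(S[m],[2,50,98],axis=0).round(3).tolist(),m.sum())
```

```text
[-0.18610026  0.00187053] 1.1643619063096509 537
paddle yaw -0.17144827909586144 origin [ 0.53164564 -0.36308201] x0 lane origin local -0.0021672281925495104
backstop 46 [[-0.023, -0.026, 0.156], [0.001, -0.024, 0.163], [0.023, -0.022, 0.167]]
shelf 715 [[-0.023, 0.024, 0.131], [-0.001, 0.14, 0.134], [0.023, 0.181, 0.137]]
{np.float64(0.02): np.int64(0), np.float64(0.024): np.int64(0), np.float64(0.028): np.int64(0), np.float64(0.032): np.int64(2), np.float64(0.036): np.int64(27), np.float64(0.04): np.int64(36), np.float64(0.044): np.int64(38), np.float64(0.048): np.int64(35), np.float64(0.052): np.int64(38), np.float64(0.056): np.int64(36), np.float64(0.06): np.int64(37), np.float64(0.064): np.int64(32), np.float64(0.068): np.int64(7), np.float64(0.072): np.int64(0), np.float64(0.076): np.int64(0), np.float64(0.08): np.int64(0), np.float64(0.084): np.int64(5), np.float64(0.088): np.int64(24), np.float64(0.092): np.int64(35), np.float64(0.096): np.int64(36), np.float64(0.1): np.int64(37), np.float64(0.104): np.int64(36), np.float64(0.108): np.int64(37), np.float64(0.112): np.int64(35
[... 1392 characters left out ...]
t64(0.12): np.int64(0), np.float64(0.124): np.int64(0), np.float64(0.128): np.int64(0), np.float64(0.132): np.int64(0), np.float64(0.136): np.int64(0), np.float64(0.14): np.int64(0), np.float64(0.144): np.int64(0), np.float64(0.148): np.int64(0), np.float64(0.152): np.int64(0), np.float64(0.156): np.int64(0), np.float64(0.16): np.int64(0), np.float64(0.164): np.int64(0), np.float64(0.168): np.int64(0), np.float64(0.172): np.int64(0), np.float64(0.176): np.int64(0), np.float64(0.18): np.int64(0), np.float64(0.184): np.int64(0)}
captop 486 [[-0.033, 0.043, 0.166], [-0.004, 0.091, 0.169], [0.027, 0.116, 0.172]]
behind [[0.119, -0.246, 0.127], [0.199, -0.064, 0.434], [0.291, 0.242, 0.528]] 13077
```

Emit:
{"method": "jog_arm", "body": {
  "moves": [
    [[0,0,0,0,0,0,0.1245],[0,0,0,0,0,0,0.1245],[0,0,0,0,0,0,0.1245],[0,0,0,0,0,0,0.1245],[0,0,0,0,0,0,0.1245],[0,0,0,0,0,0,0.1245],[0,0,0,0,0,0,0.1245],[0,0,0,0,0,0,0.1245],[0,0,0,0,0,0,0.1245],[0,0,0,0,0,0,0.1245],[0,0,0,0,0,0,0.1245],[0,0,0,0,0,0,0]]
  ]
}}

```text
time: 2.1
tool_pos: [0.2369, 0.5783, 0.2313]
tool_rot: [0.0, 0.771, 0.637, -0.0]
contact_force: [0.6, -0.2, -1.0]
gripper_width: 0.001
grasp_force: 0.0
```

Emit:
{"method": "jog_arm", "body": {
  "moves": [
    [[0,-3,2.4,0,0,0,0],[0,-3,2.4,0,0,0,0],[0,-3,2.4,0,0,0,0],[0,-3,2.4,0,0,0,0],[0,-3,2.4,0,0,0,0],[0,-3,2.4,0,0,0,0],[0,-3,2.4,0,0,0,0],[0,-3,2.4,0,0,0,0],[0,-3,2.4,0,0,0,0],[0,-3,2.4,0,0,0,0],[0,-3.8,1.38,0,0,0,0],[0,-3.8,1.38,0,0,0,0],[0,-3.8,1.38,0,0,0,0],[0,-3.8,1.38,0,0,0,0],[0,-3.8,1.38,0,0,0,0],[0,-3.8,1.38,0,0,0,0],[0,-3.8,1.38,0,0,0,0],[0,-3.8,1.38,0,0,0,0],[0,-3.8,1.38,0,0,0,0],[0,-3.8,1.38,0,0,0,0]]
  ]
}}

```text
time: 3.77
tool_pos: [0.4814, -0.1624, 0.2316]
tool_rot: [0.0, 0.769, 0.639, 0.0]
contact_force: [0.4, 0.0, -0.4]
gripper_width: -0.002
grasp_force: 0.0
```

```bash
cat >> h.py <<'E'
from scipy.spatial.transform import Rotation as Ro
yaw=-.186; c,s_=np.cos(yaw),np.sin(yaw); RS=np.array([[c,-s_],[s_,c]]); O=np.array([.5305,-.363])
def loc(p): return np.r_[(np.array(p)[:2]-O)@RS,p[2]]
def where():
    s=state(); M=Ro.from_quat(np.roll(s["tool_rot"],-1)).as_matrix()
    print("t",round(s["time"],2),"local",loc(s["tool_pos"]).round(4),"toolY ang",round(np.arctan2(M[1,1],M[0,1]),3),"z",M[:,2].round(3),"F",np.round(s["contact_force"],1),"w",round(s["gripper_width"],2))
E
python3 -c "
from h import *
where()"
```

```text
t 3.77 local [-0.0853  0.1881  0.2316] toolY ang -0.184 z [ 0.001 -0.    -1.   ] F [ 0.4  0.  -0.4] w -0.0
```

Emit:
{"method": "jog_arm", "body": {
  "moves": [
    [[0,-3.35,0,0,0,0,0],[0,-3.35,0,0,0,0,0],[0,-3.35,0,0,0,0,0],[0,-3.35,0,0,0,0,0],[0,0,0,2.7,0,0,0],[0,0,0,2.7,0,0,0],[0,0,0,2.7,0,0,0],[0,0,0,0.5,0,0,0],[0,0,0,0.5,0,0,0],[0,0,0,0.5,0,0,0],[0,0,0,0.5,0,0,0],[0,0,0,0.5,0,0,0],[0,0,0,0.5,0,0,0],[0,0,0,0.5,0,0,0],[0,0,0,0.5,0,0,0],[0,0,0,0.5,0,0,0],[0,0,0,0,0,0,0],[0,0,0,0,0,0,0]]
  ]
}}

```text
time: 5.27
tool_pos: [0.4563, -0.2916, 0.1047]
tool_rot: [-0.001, 0.77, 0.638, -0.0]
contact_force: [0.6, 0.8, 0.4]
gripper_width: 0.001
grasp_force: 0.0
```

Emit:
{"method": "jog_arm", "body": {
  "moves": [
    [[2,0,0,-3,0,0,0],[2,0,0,-3,0,0,0],[2,0,0,-3,0,0,0],[2,0,0,-3,0,0,0],[2,3.3,0,0,0,0,0],[2,3.3,0,0,0,0,0],[2,3.3,0,0,0,0,0],[2,0,0,0,0,0,0]]
  ]
}}

```text
time: 5.93
tool_pos: [0.4758, -0.1906, 0.226]
tool_rot: [-0.0, 0.769, 0.64, 0.001]
contact_force: [0.2, -0.1, -0.2]
gripper_width: 0.234
grasp_force: 0.0
```

Run:
```python
from h import *
where()
for n in("scene","top"):
    F=grab_frame(n)
    hsv=cv2.cvtColor(F["color"],cv2.COLOR_BGR2HSV).astype(int);H,S,V=hsv[...,0],hsv[...,1],hsv[...,2]
    for k,m in(("blue",(H>95)&(H<130)),("yellow",(H>18)&(H<35))):
        P=pts(F,m&(S>110)&(V>60)); L=np.c_[(P[:,:2]-O)@RS,P[:,2]]
        L=L[(L[:,0]<-.06)&(L[:,0]>-.11)&(abs(L[:,1])<.09)&(L[:,2]>.07)]
        print(n,k,len(L),np.median(L,0).round(3) if len(L) else "")
    P=pts(F,np.ones((400,640),bool));L=np.c_[(P[:,:2]-O)@RS,P[:,2]]
    L=L[(L[:,2]>.166)&(L[:,2]<.174)&(abs(L[:,0])<.03)&(L[:,1]>.03)&(L[:,1]<.14)]
    print("caps",np.median(L[L[:,1]<.078,1]) ,np.median(L[L[:,1]>.078,1]))
```

```text
t 5.93 local [-0.0856  0.1593  0.226 ] toolY ang -0.183 z [ 0.002  0.002 -1.   ] F [ 0.2 -0.1 -0.2] w 0.23
scene blue 55 [-0.093  0.05   0.096]
scene yellow 144 [-0.084 -0.05   0.134]
caps 0.0469867030312663 0.09871297532754862
top blue 201 [-0.083  0.062  0.095]
top yellow 292 [-0.08  -0.043  0.135]
caps 0.05244628509474373 nan
  return _methods._mean(a, axis=axis, dtype=dtype,
  ret = ret.dtype.type(ret / rcount)
```

Emit:
{"method": "jog_arm", "body": {
  "moves": [
    [[2,0,3,0,0,0,0],[2,0,3,0,0,0,0],[2,0,2.5,0,0,0,0],[2,0,0,2,0,0,0],[2,0,0,2,0,0,0],[2,0,0,2,0,0,0],[2,0,0,1.3,0,0,0],[2,0,0,1,0,0,0],[2,0,0,0,0,0,0],[2,0,0,0,0,0,0]]
  ]
}}

```text
time: 6.87
tool_pos: [0.5584, -0.2109, 0.1423]
tool_rot: [-0.0, 0.77, 0.638, -0.0]
contact_force: [-0.1, -1.1, 0.4]
gripper_width: 0.233
grasp_force: 0.0
```

Run:
```python
from h import *
where()
g=grab_frame("scene");cv2.imwrite("pics/c.png",cv2.resize(g["color"][130:300,290:480],None,fx=3.5,fy=3.5))
```

```text
t 6.87 local [-0.0007  0.1546  0.1423] toolY ang -0.188 z [-0.  0. -1.] F [-0.1 -1.1  0.4] w 0.23
```

View pics/c.png

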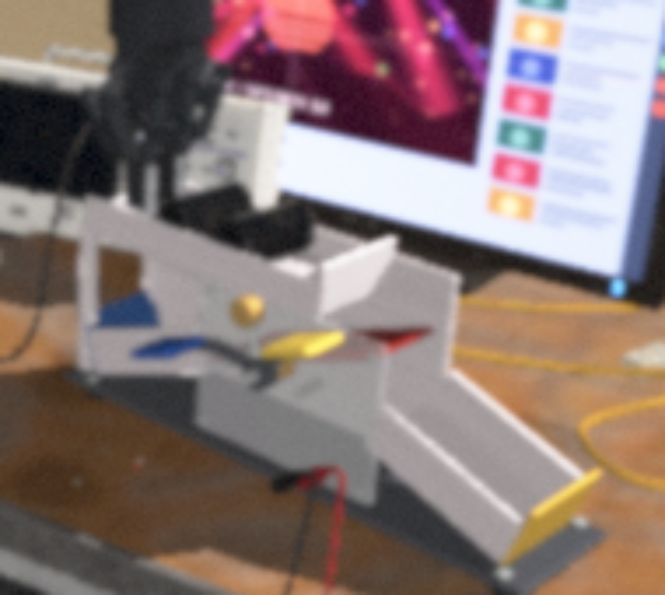

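The fingers (155,195) are on the shelf behind capacitor b. The blue paddle (170,347) is down and the yellow one (305,345) is up, so the gate is tipped towards blue. Pushing slowly now.

Emit:
{"method": "jog_arm", "body": {
  "moves": [
    [[2,-0.8,0,0,0,0,0],[2,-0.8,0,0,0,0,0],[2,-0.4,0,0,0,0,0],[2,-0.4,0,0,0,0,0],[2,-0.4,0,0,0,0,0],[2,-0.4,0,0,0,0,0],[2,-0.4,0,0,0,0,0],[2,-0.4,0,0,0,0,0],[2,-0.3,0,0,0,0,0],[2,-0.3,0,0,0,0,0],[2,-0.3,0,0,0,0,0],[2,-0.3,0,0,0,0,0],[2,-0.3,0,0,0,0,0],[2,-0.3,0,0,0,0,0],[2,-0.3,0,0,0,0,0],[2,-0.3,0,0,0,0,0],[2,0,0,0,0,0,0],[2,0,0,0,0,0,0]]
  ]
}}

```text
time: 8.42
tool_pos: [0.5465, -0.2736, 0.1422]
tool_rot: [0.0, 0.77, 0.638, -0.0]
contact_force: [0.3, -0.2, -0.1]
gripper_width: 0.236
grasp_force: 0.0
```

```bash
cat > look.py <<'E'
from h import *
import sys
where()
g=grab_frame("scene");f=grab_frame("top")
cv2.imwrite("pics/%s.png"%sys.argv[1],np.hstack([cv2.resize(x,(400,400),interpolation=cv2.INTER_CUBIC) for x in(g["color"][140:300,300:460],f["color"][120:280,300:460])]))
E
python3 look.py d
```

```text
t 8.42 local [-0.0008  0.0908  0.1422] toolY ang -0.188 z [-0. -0. -1.] F [ 0.3 -0.2 -0.1] w 0.24
```

View pics/d.png

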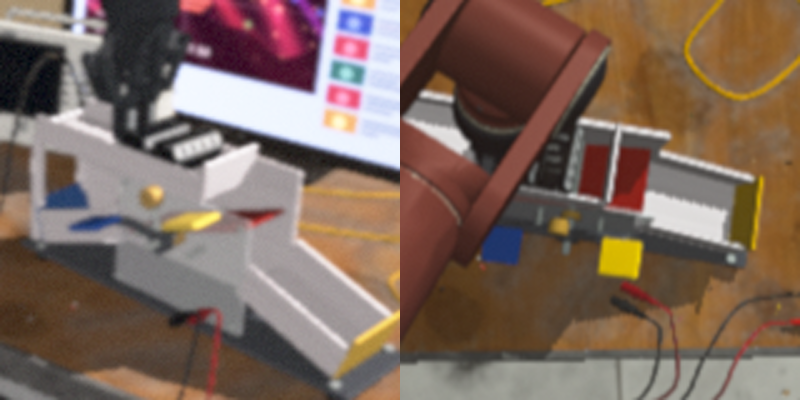

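Both capacitors are still on the shelf and touching. Capacitor a (195,148 on the left) is close to the drop edge, so I'll push a little further.

Emit:
{"method": "jog_arm", "body": {
  "moves": [
    [[2,-0.25,0,0,0,0,0],[2,-0.25,0,0,0,0,0],[2,-0.25,0,0,0,0,0],[2,-0.25,0,0,0,0,0],[2,-0.25,0,0,0,0,0],[2,-0.25,0,0,0,0,0],[2,-0.25,0,0,0,0,0],[2,0,0,0,0,0,0],[2,0,0,0,0,0,0],[2,0,0,0,0,0,0],[2,0,0,0,0,0,0],[2,0,0,0,0,0,0],[2,0,0,0,0,0,0]]
  ]
}}

```text
time: 9.6
tool_pos: [0.5433, -0.2904, 0.1423]
tool_rot: [-0.0, 0.77, 0.638, -0.0]
contact_force: [-0.3, 0.2, 0.3]
gripper_width: 0.235
grasp_force: 0.0
```

```bash
python3 look.py e
```

```text
t 9.6 local [-0.0008  0.0737  0.1423] toolY ang -0.187 z [-0. -0. -1.] F [-0.3  0.2  0.3] w 0.24
```

View pics/e.png

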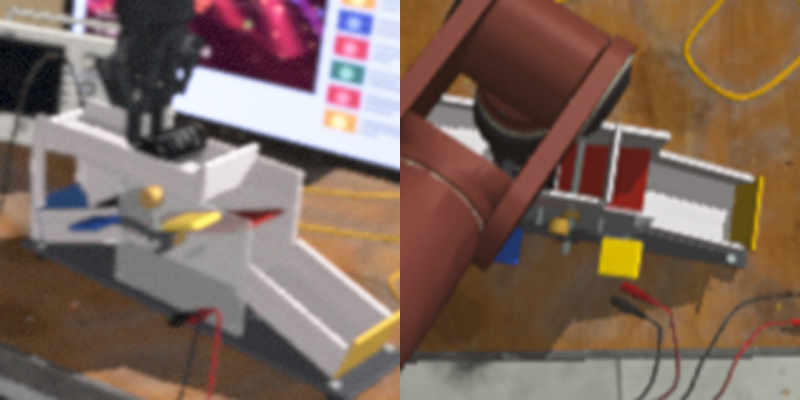

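Capacitor a has dropped and the gate is still tipped towards blue. Capacitor b (175,140) is left, so I'll push that.

Emit:
{"method": "jog_arm", "body": {
  "moves": [
    [[2,-0.3,0,0,0,0,0],[2,-0.3,0,0,0,0,0],[2,-0.3,0,0,0,0,0],[2,-0.3,0,0,0,0,0],[2,-0.25,0,0,0,0,0],[2,-0.25,0,0,0,0,0],[2,-0.25,0,0,0,0,0],[2,-0.25,0,0,0,0,0],[2,-0.25,0,0,0,0,0],[2,-0.25,0,0,0,0,0],[2,-0.2,0,0,0,0,0],[2,0,0,0,0,0,0],[2,0,0,0,0,0,0],[2,0,0,0,0,0,0]]
  ]
}}

```text
time: 10.87
tool_pos: [0.5379, -0.3189, 0.1423]
tool_rot: [-0.0, 0.77, 0.638, 0.0]
contact_force: [0.5, -0.1, 0.4]
gripper_width: 0.234
grasp_force: 0.0
```

```bash
python3 look.py f
```

```text
t 10.87 local [-0.0008  0.0447  0.1423] toolY ang -0.187 z [ 0.  0. -1.] F [ 0.5 -0.1  0.4] w 0.23
```

View pics/f.png

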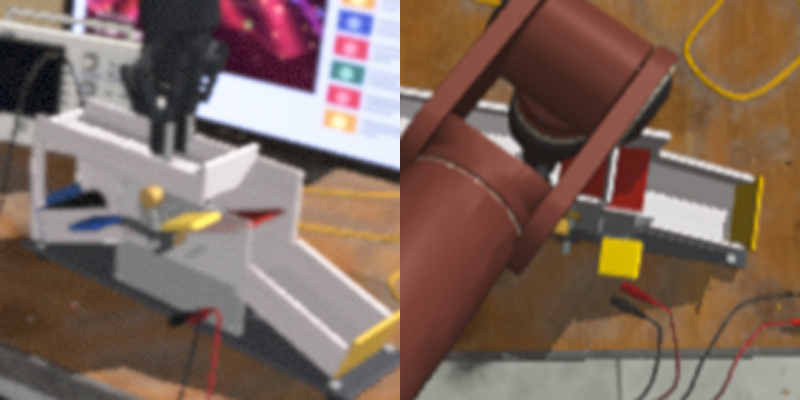

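The shelf is empty, and a black can shows at the blue end (75,198). I'll raise the arm clear and check.

Emit:
{"method": "jog_arm", "body": {
  "moves": [
    [[2,0.5,0,0,0,0,0],[2,0,0,-3,0,0,0],[2,0,0,-3,0,0,0],[2,0,0,-3,0,0,0],[2,0,0,-3,0,0,0],[2,0,-4,0,0,0,0],[2,0,-4,0,0,0,0],[2,0,0,0,0,0,0],[2,0,0,0,0,0,0],[2,0,0,0,0,0,0]]
  ]
}}

```text
time: 11.8
tool_pos: [0.4605, -0.2991, 0.2627]
tool_rot: [0.001, 0.77, 0.638, 0.0]
contact_force: [-0.1, 0.5, -0.3]
gripper_width: 0.242
grasp_force: 0.0
```

Run:
```python
from h import *
where()
for n in("scene","top"):
    F=grab_frame(n)
    if n=="scene": cv2.imwrite("pics/g.png",cv2.resize(F["color"][170:270,290:400],None,fx=6,fy=6,interpolation=cv2.INTER_CUBIC)[:600])
    for k in("capacitor_a","mouse","relay","transformer"):
        for r in regions_of(k,F)[:3]:
            if r["p"]<.3: continue
            P=pts(F,r["pixels"]); 
            if len(P): print(n,k,round(r["p"],2),np.round(r["rect"]),np.median(P,0).round(3),"loc",loc(np.median(P,0)).round(3))
```

```text
t 11.8 local [-0.0806  0.0499  0.2627] toolY ang -0.188 z [ 0.001 -0.001 -1.   ] F [-0.1  0.5 -0.3] w 0.24
scene capacitor_a 0.57 [386. 240. 155. 125.] [ 0.507 -0.388  0.067] loc [-0.019 -0.029  0.067]
scene capacitor_a 0.56 [327. 220.  20.   9.] [ 0.552 -0.207  0.059] loc [-0.008  0.158  0.059]
scene capacitor_a 0.45 [337. 220.  20.  10.] [ 0.548 -0.242  0.071] loc [-0.005  0.122  0.071]
scene mouse 0.63 [269. 251.  28.  29.] [ 0.377 -0.147  0.028] loc [-0.191  0.183  0.028]
scene relay 0.46 [277. 223.  12.  11.] [ 0.524 -0.054  0.019] loc [-0.063  0.302  0.019]
scene transformer 0.76 [264. 200.  19.  17.] [0.614 0.071 0.032] loc [0.002 0.442 0.032]
top mouse 0.75 [265. 235.  18.  18.] [ 0.435 -0.093  0.026] loc [-0.143  0.247  0.026]
top relay 0.53 [247. 199.  14.  15.] [ 0.526 -0.048  0.033] loc [-0.062  0.308  0.033]
top transformer 0.86 [197. 162.  24.  24.] [0.62  0.08  0.044] loc [0.006 0.452 0.044]
```

View pics/g.png

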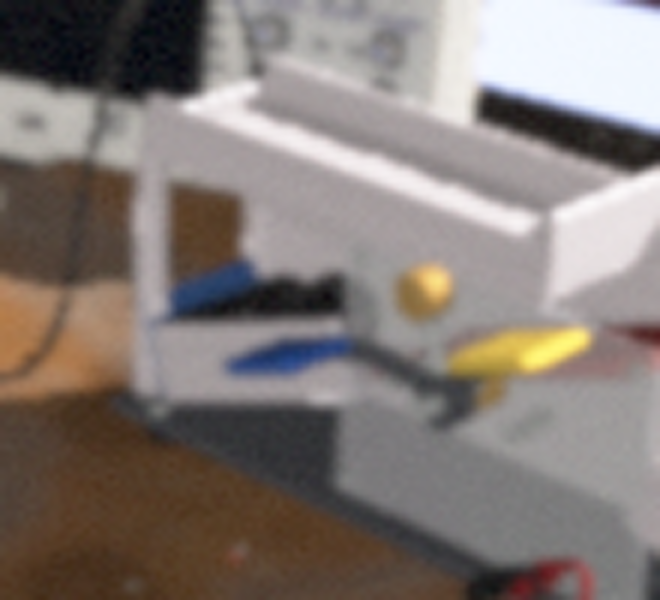

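The shelf is empty and both cans lie one behind the other at the blue end (250,300 and 320,290). The gate is still tipped towards blue, and the mouse, relay and transformer haven't moved.

```bash
python3 -c "
from plant import *
print(job_done())"
```

```text
the job is handed in; nothing more can be done
None
```

The job is handed in: the gate is rocked over to the blue (+y) chute, both capacitors rest at its end, and the mouse, relay and transformer are where they were.

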